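# Close the probe station's vacuum port with its cam-arm cap

## Robot

A 6-joint arm with a two-finger parallel gripper is mounted at the origin on the work surface. World frame = base frame: x ahead of the robot, y to its left, z up, the work surface at z = 0. Lengths are in m, angles in rad, forces in N, time in s.
With the tool pointing down it reaches from about 0.35 to 0.975 m from the base axis. Payload 7.1 kg.
Tool frame: the origin (TCP) lies midway between the tips of the shut fingers; the grasp point (between the pads) lies 19 mm behind it; z points along the fingers, y is the direction in which the jaws open and shut (so a half turn about z gives the same grasp; the last joint's range is limited). The gripper opens to 88 mm and grips with 3 to 60 N. Pads are 20 mm wide; open, the fingers measure 115 mm over their backs; the gripper's body (75 mm by 178 mm) begins 61 mm behind the grasp point.
Start: joints at [-1.195, 0.423, 1.63, -0, 1.089, -0.019], TCP at [0.24, -0.577, 0.223] pointing down, gripper open.
Joint ranges: [-3, 3], [-0.9, 2.11], [0.09, 2.58], [-1.31, 4.45], [0.11, 2.69], [-2.54, 2.54]. Speed limits (rad/s): [2.39, 2.39, 3.01, 3.14, 3.14, 3.14].

## Interface

Orientations are given as a unit quaternion [w, x, y, z].
In Python, from plant import r, set_gripper, solver, readout, vision gives the robot as it stands. The module is installed in compiled form; this text tells all that it offers. Calls block until the motion is done:
- r.move_ptp(position, orientation): joint-space move of the TCP to a pose.
- r.movel(position, attitude=None, feed=0.15, until_force=None): straight line of the TCP; attitude=None keeps the orientation; feed is the mean speed in m/s. With until_force (N) it stops when the force on the tool has changed by that much, and returns True; else False.
- r.move_j(angles): joint-space move.
- set_gripper(opening, squeeze=None): finger opening in m; squeeze is the grip in N (None keeps the last); returns when the fingers have stopped.
- r.sleep(seconds).
- solver.solve_ik(position, orientation): joint angles nearest the present ones, or None.
- readout.observe(): the state.
- vision.camera(name): name is "scene" or "top"; returns the picture (480x640x3 uint8, red, green, blue); there is no depth.
- vision.get_calibration(name): a dict with "camera_matrix" (3x3 intrinsics, pixels), "extrinsics" (4x4, takes a point from world to camera coordinates). Camera axes: x right, y down, z forward; pixel columns grow to the right and rows downward; lengths in m; the calibration is good to about 2 mm. A picture is of the moment at which its call begins. get_calibration takes no time and is no camera call.
A pose or a line that the arm cannot do raises r.IKError and nothing moves.
- r.sign_off(): hands the job in, once; it reports no verdict.
The state is a dict: "t": time; "joint_positions": joint angles; "qd": joint speeds; "effort": joint torques, N m; "tool_pos": TCP position; "tcp_rot": TCP orientation; "ft_force": force on the tool from outside, world axes, zero at the start; "wrist_torque": the same for the moment, N m; "gripper_width": finger opening in m.
Only numpy, scipy, OpenCV 4.12 (cv2) and the standard library are available. Lean on these libraries where they do the work, as an engineer would, in place of code of your own. Each camera call takes 0.05 s, during which the arm holds its last target.

## Task

Blank off the vacuum port on the probe station's breadboard: set the loose cam-arm cap over the grooved port adaptor and push it fully home with both arms still raised. Then swing its two cam arms fully down, one after the other, so that the cap stays locked home, and let go. Leave the other things on the bench where they are.

Things in the scene. Friction and masses are not known exactly. Their poses are not given: they have to be found in the camera images.
- cap: Loose aluminium cam-arm cap, 0.3 kg: a round cup, mouth down, 56 mm outside, 46.4 mm bore, 40 mm tall with a 6 mm roof. Origin: centre of its rim plane (on the bench at the start), z up. One arm is hinged on its +y and one on its -y side, between lugs out to |y| 34, |x| 13 mm; its +x and -x sides are bare for the fingers. It fits the adaptor at any yaw.
- cap_roof (a point): Centre of the inner face of the cap's roof, 34 mm above the cap's origin; fully home it meets point port_top.
- cam_a (a joint): Steel cam arm on the cap's +y side, 56 mm long from its hinge, 12 mm wide (18 mm at the tip), 6 mm thick. 0 = out and up, 0.6 rad above level; 0.6 = level; 2.15 = stop, hanging straight down beside the cap (fully down). Stiff: stays where left, turns with about 0.1 N m (2.5 N at 40 mm), up to twice that near the end as its cam draws the cap down.
- cam_b (a joint): The same cam arm on the cap's -y side; same size and values.
- cam_a_hinge (a point): Hinge of cam_a: in the cap's frame at x 0, y +31, z +16.5 mm; its axis is parallel to the cap's x. The arm's inner end is a cam lobe, which below about 1.1 rad is clear of the bore, so the cap passes on or off; further down it swings in and up under the adaptor's head and locks.
- cam_b_hinge (a point): Hinge of cam_b: in the cap's frame at x 0, y -31, z +16.5 mm; otherwise the same.
- cam_a_tip (a point): On the outer (upper when raised) face of cam_a, 45 mm along the arm from its hinge and 6 mm out from the hinge's middle line; with the arm fully down this face is 37 mm from the cap's axis, the outermost part of that side.
- cam_b_tip (a point): The same point of cam_b.
- adaptor: Fixed steel port adaptor, upright. Origin: centre of its underside on the bench, z up. Square flange 80 x 80 x 12 mm (bolt heads to 19 mm high), round neck of 44 mm diameter up to 84 mm, groove of 25 mm diameter from 84 to 101 mm, head of 44 mm diameter from 101 to 115 mm, its upper edge bevelled 3.5 x 5 mm.
- port_top (a point): Centre of the adaptor head's metal top, 115 mm up. A sprung black sealing pad (34 mm diameter) stands 4 mm above it: the cap's weight alone leaves the cap about 3 mm high, some 8 N more presses it home, and it rises again if let go before the arms are down. Home, the cap's rim is 81 mm and its outer top 121 mm above the bench.
- positioner: Bystander: grey and black micromanipulator block, about 82 x 82 x 90 mm, 0.8 kg. Origin: centre of its underside.
- jar: Bystander: small lidded jar, 52 mm diameter, 60 mm tall. Origin: centre of its underside.
- driver: Bystander: screwdriver, 170 mm long, lying on the bench. Origin: under its middle.
- wafer_case: Bystander: flat round wafer case, 114 mm diameter, 22 mm high. Origin: centre of its underside.
Not all that is in view belongs to the job. Of the things like the cap, leave any that is yellow; of the rest the larger one is meant.

How it is judged:
On the way, in this order (a step that is already met when the one before it is completed fails the run):
1. the cap is pushed home on the adaptor with both arms still raised (z of cap_roof in the frame of port_top below 0.002 m and horizontal distance between cap_roof and port_top below 0.003 m and angle between cap's own z axis and vertical below 0.1 rad and value of joint each of cam_a, cam_b below 1.1 rad), for 0.1 s.
2. one cam arm is swung fully down while the other is not yet down, the cap on the adaptor (distance between cap_roof and port_top below 0.006 m and ((value of joint cam_a above 1.95 rad and value of joint cam_b below 1.5 rad) or (value of joint cam_b above 1.95 rad and value of joint cam_a below 1.5 rad))), for 0.1 s.
At the end, for the whole second after the job is handed in: Both cam arms are within 0.2 rad of their down stop (joints above 1.95), the cap is on the adaptor with its roof within 2.5 mm of the head's top, centred within 3 mm, level within 0.08 rad and at rest (value of joint each of cam_a, cam_b above 1.95 rad and z of cap_roof in the frame of port_top below 0.0025 m and horizontal distance between cap_roof and port_top below 0.003 m and angle between cap's own z axis and vertical below 0.08 rad and linear speed of cap below 0.01 m/s); the robot touches nothing.
It fails at once if a bystander is shifted by more than 30 mm (distance of any of positioner, jar, driver, wafer_case from where it was at the start of the episode above 0.03 m).
It also fails if it takes over 72 s, if anything falls off the work surface, if the arm or the gripper's body presses on something with over 40 N, if the wrist force passes 120 N, or if a joint passes its speed limit or range.

## Working session

There is one attempt and no reset: what is moved stays moved. The work goes in short steps, each a Python script; the robot and the scene stay as the last script left them, time stands still between calls to the robot, and variables do not carry over. Pictures are saved under pics/ and viewed, and the job is handed in when it is done.

```bash
mkdir -p pics; ls
python3 - <<'E'
from plant import r,set_gripper,solver,readout,vision
import cv2
for n in("scene","top"):
    cv2.imwrite(f"pics/{n}0.png",vision.camera(n)[:,:,::-1]); c=vision.get_calibration(n); print(c)
print(readout.observe())
E
```

```text
pics
{'camera_matrix': array([[487.41188196,   0.        , 320.46744465],
       [  0.        , 487.41188196, 242.17788929],
       [  0.        ,   0.        ,   1.        ]]), 'extrinsics': array([[ 0.87463733,  0.48458741, -0.01358584, -0.50481178],
       [ 0.39651112, -0.73122883, -0.55505255, -0.17387835],
       [-0.27890584,  0.48008275, -0.83170433,  1.60232873],
       [ 0.        ,  0.        ,  0.        ,  1.        ]])}
{'camera_matrix': array([[458.9605579 ,   0.        , 315.81589487],
       [  0.        , 458.9605579 , 236.96192405],
       [  0.        ,   0.        ,   1.        ]]), 'extrinsics': array([[ 0.00215195, -0.99991257,  0.01304654,  0.00116882],
       [-0.99228316, -0.00375261, -0.12393568,  0.59493793],
       [ 0.1239738 , -0.01267916, -0.99220448,  1.08937686],
       [ 0.        ,  0.        ,  0.        ,  1.        ]])}
{'t': 0.1, 'joint_positions': array([-1.19498437e+00,  4.23768319e-01,  1.63060650e+00, -1.95243666e-05,
        1.08858800e+00, -1.89930804e-02]), 'qd': array([ 0.00059941,  0.00038681, -0.00224402,  0.00028167, -0.00098021,
        0.00126192]), 'effort': array([ 7.52295400e-04, -5.45609915e+01, -2.74324358e+01,  6.46003545e-02,
        1.88150868e-02, -2.42845726e-05]), 'tool_pos': array([ 0.24023224, -0.57644595,  0.22197977]), 'tcp_rot': array([-6.72672056e-04,  9.80578192e-01,  1.96127357e-01, -1.30086157e-04]), 'ft_force': array([-0.49835415,  0.36974873,  0.35729276]), 'wrist_torque': array([-0.0133053 ,  0.01957322,  0.0117083 ]), 'gripper_width': 0.08778442955850042}
```

View pics/scene0.png

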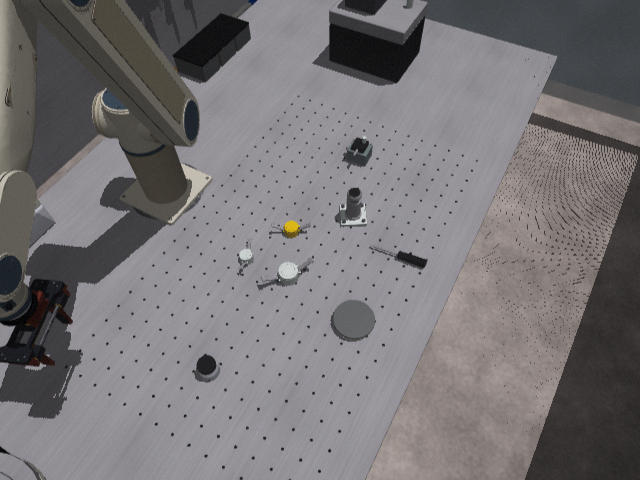

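View pics/top0.png

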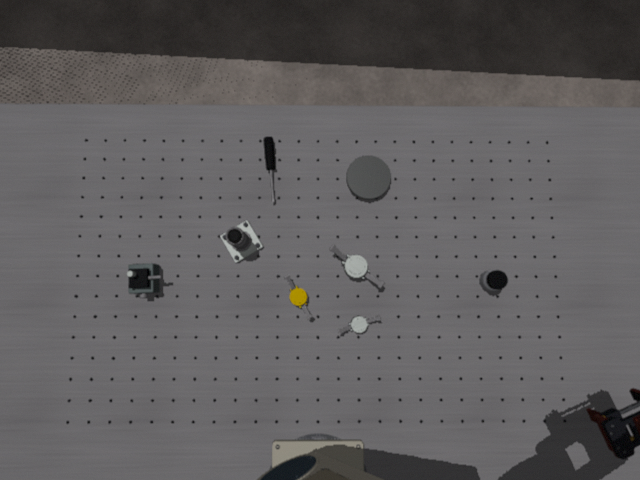

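The larger white cap is at about top (356,267) and scene (289,271). The adaptor's pad is at about top (236,236) and scene (354,191). The small white cap (360,325) and the yellow one (298,297) stay put. I'll zoom in on the two I need.

```bash
cat > h.py <<'E'
import numpy as np, cv2
from plant import r,set_gripper,solver,readout,vision
def crop(img,u,v,w,s,name):
    c=img[max(0,v-w):v+w,max(0,u-w):u+w]
    cv2.imwrite("pics/"+name,cv2.resize(c,None,fx=s,fy=s,interpolation=cv2.INTER_CUBIC)[:,:,::-1])
def ray(n,uv):
    c=vision.get_calibration(n);K=c["camera_matrix"];E=c["extrinsics"]
    d=E[:3,:3].T@np.linalg.solve(K,[uv[0],uv[1],1]); o=-E[:3,:3].T@E[:3,3]
    return o,d
def onplane(n,uv,z):
    o,d=ray(n,uv); return o+d*(z-o[2])/d[2]
def proj(n,p):
    c=vision.get_calibration(n);q=c["extrinsics"]@np.r_[p,1];q=c["camera_matrix"]@q[:3];return q[:2]/q[2]
E
python3 - <<'E'
from h import *
A={n:cv2.imread(f"pics/{n}0.png")[:,:,::-1] for n in("scene","top")}
t=np.hstack([cv2.resize(A["top"][v-32:v+32,u-32:u+32],(390,390),interpolation=cv2.INTER_CUBIC) for u,v in((356,267),(240,240))])
s=np.hstack([cv2.resize(A["scene"][v-32:v+32,u-32:u+32],(390,390),interpolation=cv2.INTER_CUBIC) for u,v in((289,271),(354,201))])
cv2.imwrite("pics/zt.png",t[:,:,::-1]);cv2.imwrite("pics/zs.png",s[:,:,::-1])
# white roof blobs
for n,(u,v) in (("top",(356,267)),("scene",(289,271))):
    g=A[n].min(2); m=(g>185).astype(np.uint8)
    k,l,st,ce=cv2.connectedComponentsWithStats(m)
    for i in range(1,k):
        if st[i,4]>30 and np.hypot(*(ce[i]-(u,v)))<40: print(n,st[i],ce[i],onplane(n,ce[i],.04))
for n,(u,v) in (("top",(236,236)),("scene",(354,191))):
    g=A[n].max(2); m=(g<45).astype(np.uint8)
    k,l,st,ce=cv2.connectedComponentsWithStats(m)
    for i in range(1,k):
        if st[i,4]>20 and np.hypot(*(ce[i]-(u,v)))<25: print(n,st[i],ce[i],onplane(n,ce[i],.119))
E
```

```text
scene [279 262  19  16 227] [287.76211454 269.79735683] [ 0.52271851 -0.09159308  0.04      ]
top [228 229  14  15 151] [234.29139073 235.69536424] [0.58688372 0.18903046 0.119     ]
top [235 235  15  15  66] [244.12121212 243.37878788] [0.56942175 0.16638762 0.119     ]
scene [349 188  11   9  72] [354.08333333 191.84722222] [0.58571779 0.19171488 0.119     ]
```

View pics/zt.png

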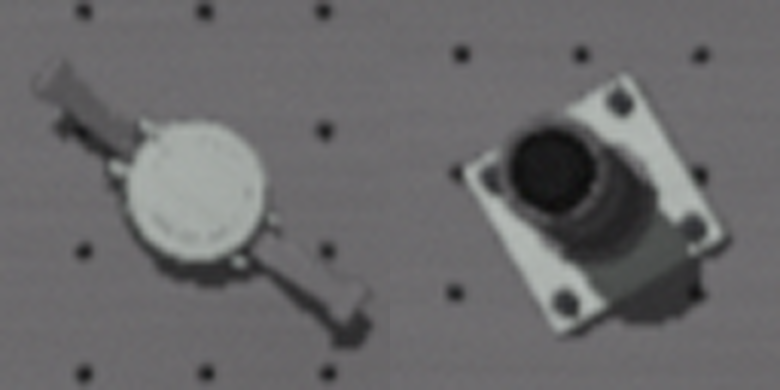

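View pics/zs.png

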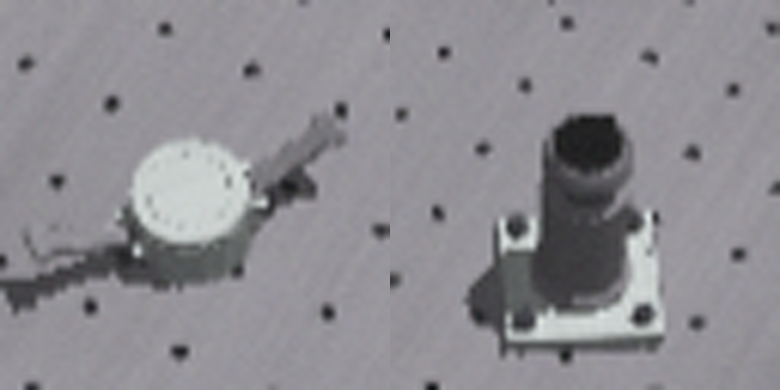

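Run:
```python
from h import *
A={n:cv2.imread(f"pics/{n}0.png")[:,:,::-1] for n in("scene","top")}
def blob(n,uv,op,z,w=18):
    g=A[n].astype(int); m=op(g).astype(np.uint8); b=np.zeros_like(m);u,v=uv;b[v-w:v+w,u-w:u+w]=1;m*=b
    k,l,st,ce=cv2.connectedComponentsWithStats(m); i=1+np.argmax(st[1:,4])
    c=max(cv2.findContours((l==i).astype(np.uint8),cv2.RETR_EXTERNAL,cv2.CHAIN_APPROX_NONE)[0],key=len)
    (e,ax,an)=cv2.fitEllipse(cv2.convexHull(c)); print(n,st[i],ce[i].round(2),np.round(e,2),np.round(ax,1),onplane(n,ce[i],z).round(4),onplane(n,e,z).round(4))
for th in(140,150,160,170): blob("top",(356,267),lambda g:g.min(2)>th,.04)
for th in(150,170,190): blob("scene",(289,271),lambda g:g.min(2)>th,.04)
for th in(25,35,45): blob("top",(234,236),lambda g:g.max(2)<th,.119); blob("scene",(354,191),lambda g:g.max(2)<th,.119)
# arm tips & lugs from zoom, heights
z=lambda x,y:(324+x/6.094-.5,235+y/6.094-.5)
L=onplane("top",z(53,78),.053);R=onplane("top",z(360,285),.053);d=L-R;print("tips",L,R,(L+R)/2,np.degrees(np.arctan2(d[1],d[0])))
L=onplane("top",z(133,148),.025);R=onplane("top",z(256,239),.025);d=L-R;print("lugs",L,R,(L+R)/2,np.degrees(np.arctan2(d[1],d[0])),np.linalg.norm(d))
```

```text
top [345 255  22  22 384] [355.68 265.51] [355.7 265.5] [21.6 22.1] [ 0.525  -0.0941  0.04  ] [ 0.525  -0.0942  0.04  ]
top [345 256  22  21 345] [355.82 265.54] [355.69 265.59] [21.1 21.4] [ 0.5249 -0.0945  0.04  ] [ 0.5248 -0.0941  0.04  ]
top [346 256  21  21 268] [355.6  264.94] [355.84 265.64] [20.  20.7] [ 0.5264 -0.0939  0.04  ] [ 0.5247 -0.0945  0.04  ]Traceback (most recent call last):
  File "<stdin>", line 8, in <module>
  File "<stdin>", line 5, in blob
    return _wrapfunc(a, 'argmax', axis=axis, out=out, **kwds)
    return bound(*args, **kwds)
ValueError: attempt to get argmax of an empty sequence
```

Run:
```python
from h import *
A={n:cv2.imread(f"pics/{n}0.png")[:,:,::-1] for n in("scene","top")}
def blob(n,uv,op,z,w=18):
    g=A[n].astype(int); m=op(g).astype(np.uint8); b=np.zeros_like(m);u,v=uv;b[v-w:v+w,u-w:u+w]=1;m*=b
    k,l,st,ce=cv2.connectedComponentsWithStats(m); i=1+np.argmax(st[1:,4])
    c=max(cv2.findContours((l==i).astype(np.uint8),cv2.RETR_EXTERNAL,cv2.CHAIN_APPROX_NONE)[0],key=len)
    (e,ax,an)=cv2.fitEllipse(cv2.convexHull(c)); print(n,st[i],ce[i].round(2),np.round(e,2),np.round(ax,1),onplane(n,ce[i],z).round(4),onplane(n,e,z).round(4))
for th in(160,175,190): blob("scene",(289,271),lambda g:g.min(2)>th,.04)
for th in(25,35,45): 
  for a in (("top",(234,236)),("scene",(354,191))):
    try: blob(*a,lambda g:g.max(2)<th,.119,10)
    except Exception as e: print(e)
z=lambda x,y:(324+x/6.094-.5,235+y/6.094-.5)
L=onplane("top",z(53,78),.053);R=onplane("top",z(360,285),.053);d=L-R;print("tips",L,R,(L+R)/2,np.degrees(np.arctan2(d[1],d[0])))
L=onplane("top",z(133,148),.025);R=onplane("top",z(256,239),.025);d=L-R;print("lugs",L,R,(L+R)/2,np.degrees(np.arctan2(d[1],d[0])),np.linalg.norm(d))
```

```text
scene [278 261  20  18 268] [287.79 269.72] [287.89 269.62] [17.  19.7] [ 0.5227 -0.0913  0.04  ] [ 0.5227 -0.0909  0.04  ]
scene [278 262  20  17 243] [287.7  269.88] [287.84 269.82] [16.1 19.6] [ 0.5227 -0.0919  0.04  ] [ 0.5229 -0.0915  0.04  ]
scene [279 262  19  16 214] [287.79 269.9 ] [287.96 269.78] [15.3 18.8] [ 0.523  -0.0918  0.04  ] [ 0.5232 -0.0913  0.04  ]
top [228 230  13  13  57] [234.42 236.33] [234.05 235.75] [12.2 12.3] [0.5854 0.1887 0.119 ] [0.5868 0.1896 0.119 ]
attempt to get argmax of an empty sequence
top [228 229  14  14 139] [234.26 235.74] [234.35 235.65] [12.7 13.2] [0.5868 0.1891 0.119 ] [0.587  0.1889 0.119 ]
OpenCV(4.12.0) /io/opencv/modules/imgproc/src/shapedescr.cpp:361: error: (-201:Incorrect size of input array) There should be at least 5 points to fit the ellipse in function 'fitEllipseNoDirect'

top [228 229  14  15 151] [234.29 235.7 ] [234.25 235.78] [13.5 13.9] [0.5869 0.189  0.119 ] [0.5867 0.1891 0.119 ]
scene [349 188  11   9  72] [354.08 191.85] [354.11 191.84] [ 8.1 10.4] [0.5857 0.1917 0.119 ] [0.5858 0.1918 0.119 ]
tips [ 0.56794005 -0.03645531  0.053     ] [ 0.48661206 -0.15697815  0.053     ] [ 0.52727606 -0.09671673  0.053     ] 55.98879270824099
lugs [ 0.54242672 -0.0701713   0.025     ] [ 0.50578943 -0.11964391  0.025     ] [ 0.52410808 -0.09490761  0.025     ] 53.477938192568104 0.06156159303820081
```

Roof fits put the cap at (0.524,−0.093) with its hinge line at about 54.5°. The pad fits put the adaptor at (0.586,0.190). The two views disagree by the same ~2–3 mm for both, so the relative offset is sound. Grasping now.

```bash
cat >> h.py <<'E'
from scipy.spatial.transform import Rotation as Ro
def quat(phi):
    y=np.array([np.cos(phi),np.sin(phi),0]);z=np.array([0,0,-1.]);x=np.cross(y,z)
    q=Ro.from_matrix(np.c_[x,y,z]).as_quat();return np.r_[q[3],q[:3]]
def snap(tag):
    return {n:vision.camera(n) for n in("scene","top")}
E
python3 - <<'E'
from h import *
c=np.array([.524,-.0927])
for p in(-35.5,144.5):
    for xy in (c,[.5863,.1904]):
        print(p,solver.solve_ik([*xy,.16],quat(np.radians(p))))
E
```

```text
-35.5 [-1.97461300e-01  3.73923464e-01  1.88232002e+00 -4.44089210e-16
  8.85349172e-01  4.22130585e-01]
-35.5 [ 2.94698787e-01  4.85503192e-01  1.69381607e+00 -4.44089210e-16
  9.62273394e-01  9.14290671e-01]
144.5 None
144.5 [ 2.94698787e-01  4.85503192e-01  1.69381607e+00 -4.44089210e-16
  9.62273394e-01 -2.22730198e+00]
```

Run:
```python
from h import *
c=np.array([.524,-.0927]);q=quat(np.radians(-35.5))
set_gripper(.088,40)
r.move_ptp([*c,.16],q)
print(r.movel([*c,.008],q,feed=.1,until_force=8))
print(readout.observe()["tool_pos"])
set_gripper(.03,40)
o=readout.observe();print(o["gripper_width"],o["ft_force"],o["tool_pos"])
r.movel([*c,.155],q,feed=.1)
o=readout.observe();print(o["t"],o["gripper_width"],o["ft_force"],o["tool_pos"])
r.move_ptp([.5863,.1904,.160],q)
o=readout.observe();print(o["t"],o["gripper_width"],o["tool_pos"])
A=snap("");np.savez("s1.npz",**A)
for n in A: cv2.imwrite(f"pics/{n}1.png",A[n][:,:,::-1])
p=[np.array(proj(n,[.5863,.1904,.17])).astype(int) for n in("scene","top")];print(p)
im=np.hstack([cv2.resize(A[n][v-50:v+50,u-50:u+50],(400,400),interpolation=cv2.INTER_CUBIC) for n,(u,v) in zip(("scene","top"),p)])
cv2.imwrite("pics/z1.png",im[:,:,::-1])
```

```text
False
[ 0.52444081 -0.09277412  0.00854959]
0.05582288871088184 [0.00644499 0.49383926 2.41589568] [ 0.52382898 -0.09265008  0.00806992]
6.2333 0.055836187626457416 [-0.15921672 -0.11250541 -2.01135418] [ 0.52359019 -0.09259945  0.15435854]
7.35 0.055776256190004064 [0.5860386  0.18928599 0.1596896 ]
[array([354, 180]), array([229, 232])]
```

View pics/z1.png

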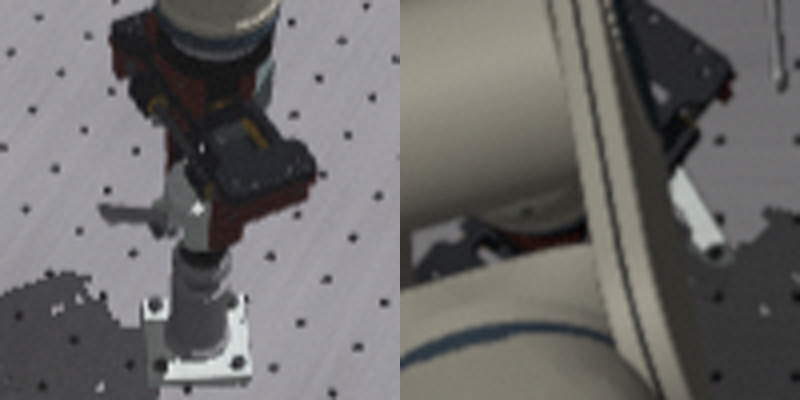

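The scene view shows the cap gripped level over the adaptor (cap near (185,210) in the left crop). In the top view the arm hides it. The width of 55.8 mm matches the cap. I'll lower it, watching the forces.

Run:
```python
from h import *
q=quat(np.radians(-35.5))
set_gripper(.03,60)
for z in(.130,.124,.118,.112,.106,.100,.096):
    s=r.movel([.5863,.1904,z],q,feed=.04,until_force=12)
    o=readout.observe();print(z,s,round(o["t"],2),o["ft_force"].round(1),o["wrist_torque"].round(2),o["tool_pos"].round(4))
    if s:break
```

```text
0.13 False 8.57 [ 0.8 -0.  -2.6] [-0.02 -0.02 -0.02] [0.5865 0.1905 0.1301]
0.124 False 8.87 [-0.5 -0.1 -2.2] [-0.02 -0.11  0.03] [0.5861 0.1903 0.1237]
0.118 False 9.17 [ 0.2  2.3 -4.3] [ 0.35 -0.01 -0.04] [0.5861 0.1906 0.1176]
0.112 False 9.47 [ 1.4  5.3 -6.1] [ 0.89 -0.24 -0.06] [0.5864 0.1909 0.1116]
0.106 False 9.77 [ 1.   6.6 -4.1] [ 1.02 -0.21 -0.01] [0.5864 0.1909 0.1056]
0.1 False 10.07 [ 1.1  5.6 -4.6] [ 0.98 -0.23 -0.02] [0.5864 0.1909 0.0995]
0.096 False 10.32 [ 0.3  6.4 -4.6] [ 1.03 -0.23 -0.04] [0.5867 0.191  0.0956]
```

On the bevel the adaptor pushes the cap about 6 N toward +y, so I'll shift the target about 1 mm that way and then press home.

Run:
```python
from h import *
q=quat(np.radians(-35.5))
p=np.array([.5864,.1916])
for z in(.096,.093,.091,.089,.088):
    s=r.movel([*p,z],q,feed=.02,until_force=25)
    o=readout.observe();print(z,s,round(o["t"],2),o["ft_force"].round(1),o["wrist_torque"].round(2),o["tool_pos"].round(4))
    if s or o["ft_force"][2]>14:break
A=snap("");im=A["scene"][140:240,300:400]
cv2.imwrite("pics/z2.png",cv2.resize(im,(600,600),interpolation=cv2.INTER_CUBIC)[:,:,::-1])
```

```text
0.096 False 10.57 [ 1.5  2.5 -3.7] [ 0.25 -0.13  0.03] [0.5862 0.1913 0.0956]
0.093 False 10.87 [ 1.1  0.5 -3.1] [-0.01 -0.1   0.  ] [0.5863 0.1913 0.0928]
0.091 False 11.12 [-0.  -1.3  1.6] [-0.19  0.11 -0.03] [0.5865 0.1914 0.0913]
0.089 False 11.37 [-1.8 -2.1  6.3] [-0.32  0.36 -0.02] [0.5865 0.1915 0.0895]
0.088 False 11.62 [-4.  -2.6  9.8] [-0.41  0.63 -0.01] [0.5865 0.1915 0.0891]
```

View pics/z2.png

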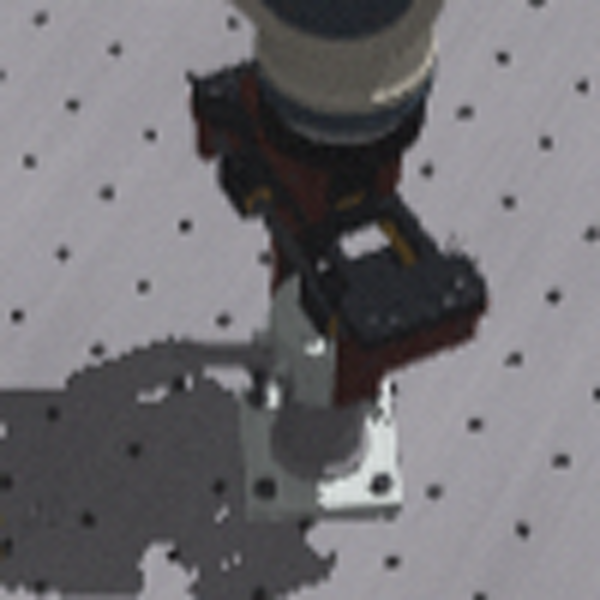

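Run:
```python
from h import *
q=quat(np.radians(-35.5))
p=np.array([.5862,.1914])
for z in(.0872,.0864,.0856,.0848):
    s=r.movel([*p,z],q,feed=.02)
    r.sleep(.15)
    o=readout.observe();print(z,s,round(o["t"],2),o["ft_force"].round(1),o["wrist_torque"].round(2),o["tool_pos"].round(4),round(o["gripper_width"],4))
    if o["ft_force"][2]>25:break
r.sleep(.2)
```

```text
0.0872 False 12.12 [-4.2 -2.7 16. ] [-0.34  0.92 -0.01] [0.5865 0.1915 0.0891] 0.0553
0.0864 False 12.52 [-7.6 -3.2 22.9] [-0.52  1.36  0.02] [0.5865 0.1915 0.089 ] 0.0556
0.0856 False 12.92 [-9.7 -3.7 29.8] [-0.65  1.74  0.02] [0.5866 0.1915 0.089 ] 0.0551
```

The fingers stopped hard at z 0.089, exactly the home height, with 30 N pushing down. Home is reached. I'll unload, release and take a clear look.

Run:
```python
from h import *
q=quat(np.radians(-35.5))
p=np.array([.5865,.1915])
r.movel([*p,.0885],q,feed=.02)
set_gripper(.088,40)
r.movel([*p,.20],q,feed=.12)
set_gripper(.0,40)
r.move_ptp([.46,-.12,.25],q)
A=snap("")
for n in A: cv2.imwrite(f"pics/{n}3.png",A[n][:,:,::-1])
im=np.hstack([cv2.resize(A[n][v-32:v+32,u-32:u+32],(400,400),interpolation=cv2.INTER_CUBIC) for n,(u,v) in (("scene",(354,195)),("top",(236,238)))])
cv2.imwrite("pics/z3.png",im[:,:,::-1])
o=readout.observe();print(o["t"],o["ft_force"],o["gripper_width"])
```

```text
17.9083 [-0.0240926   0.40214388 -0.46723007] 0.0003614939781881062
```

View pics/z3.png

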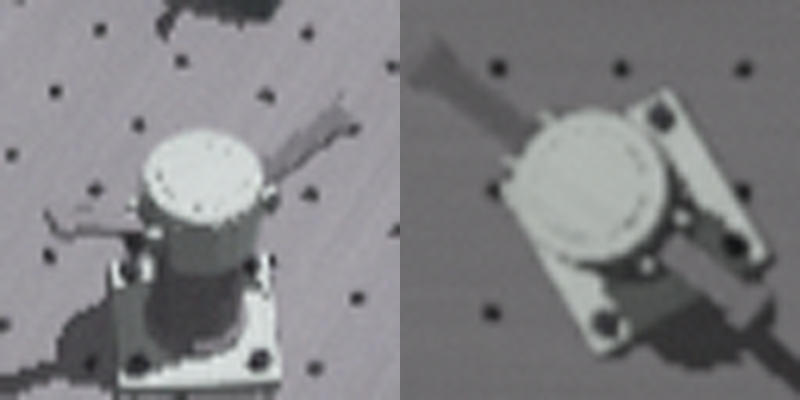

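The cap sits level on the adaptor with both arms still raised and the hinge line unchanged at about 53–54° (roof centre at crop (590,187) right and (203,175) left). Next I'll swing down the +u (far-left) arm with the closed fingertips.

```bash
cat >> h.py <<'E'
def swing(sgn,c,phi=np.radians(-35.5),H=.0975,hw=.010,smax=.040,dry=False):
    q=quat(phi);u=sgn*np.array([-np.sin(phi),np.cos(phi)])
    P=lambda R,z:[*(c+u*R),z]
    pts=[(.031+.030+hw,.14)]
    for z in (.125,.112,H+.006): pts.append((.031+.030+hw,z))
    for e in np.linspace(-.2,-1.55,8):
        s=.030+(smax-.030)*min(1,-e/1.0)
        pts.append((.031+s*np.cos(e)-.006*np.sin(e)+hw,H+s*np.sin(e)+.006*np.cos(e)))
    for d in (.001,.002): pts.append((.037+hw-d,H-smax))
    if dry:
        for p in pts+[(.08,.17)]: print(np.round(p,4),solver.solve_ik(P(*p),q) is not None)
        return
    r.move_ptp(P(.031+.030+hw,.20),q)
    for p in pts:
        r.movel(P(*p),q,feed=.05)
        o=readout.observe();f=o["ft_force"];t=o["tool_pos"]
        print(round(o["t"],2),np.round(p,4),"F_u",round(f[:2]@u,1),"Fz",round(f[2],1),"|F|",round(np.linalg.norm(f),1),"act",round((t[:2]-c)@u,4),round(t[2],4))
        if np.linalg.norm(f)>35: print("STOP");return False
    return True
E
python3 - <<'E'
from h import *
c=np.array([.5865,.1915])
swing(-1,c,dry=True)
print(swing(1,c))
A=snap("");im=A["scene"][140:240,300:400]
cv2.imwrite("pics/z4.png",cv2.resize(im,(600,600),interpolation=cv2.INTER_CUBIC)[:,:,::-1])
E
```

```text
[0.071 0.14 ] True
[0.071 0.125] True
[0.071 0.112] True
[0.071  0.1035] True
[0.0736 0.097 ] True
[0.0746 0.0901] True
[0.0742 0.0827] True
[0.0721 0.0752] True
[0.0684 0.0681] True
[0.0623 0.0631] True
[0.0553 0.0597] True
[0.0478 0.0576] True
[0.046  0.0575] True
[0.045  0.0575] True
[0.08 0.17] True
20.77 [0.071 0.14 ] F_u 0.6 Fz 0.3 |F| 0.7 act 0.0712 0.1404
21.22 [0.071 0.125] F_u 1.1 Fz 2.0 |F| 2.7 act 0.071 0.1247
21.62 [0.071 0.112] F_u 0.0 Fz 0.3 |F| 0.4 act 0.0702 0.1111
21.94 [0.071  0.1035] F_u 0.1 Fz 0.2 |F| 0.5 act 0.0708 0.1031
22.23 [0.0736 0.097 ] F_u -1.2 Fz 1.2 |F| 2.3 act 0.0733 0.0966
22.52 [0.0746 0.0901] F_u -0.6 Fz 1.2 |F| 1.3 act 0.0747 0.0896
22.82 [0.0742 0.0827] F_u 0.9 Fz -0.1 |F| 1.2 act 0.0741 0.0822
23.13 [0.0721 0.0752] F_u 0.2 Fz 0.6 |F| 0.7 act 0.0718 0.0747
23.44 [0.0684 0.0681] F_u 0.3 Fz 0.9 |F| 1.0 act 0.0679 0.0676
23.75 [0.0623 0.0631] F_u 0.6 Fz 0.1 |F| 1.3 act 0.0617 0.0628
24.06 [0.0553 0.0597] F_u 0.7 Fz 0.2 |F| 0.8 act 0.0548 0.0595
24.37 [0.0478 0.0576] F_u 5.7 Fz -0.1 |F| 5.7 act 0.0483 0.0578
24.62 [0.046  0.0575] F_u 9.8 Fz -0.3 |F| 10.0 act 0.048 0.0581
24.87 [0.045  0.0575] F_u 12.1 Fz -0.0 |F| 12.3 act 0.0478 0.0583
True
```

View pics/z4.png

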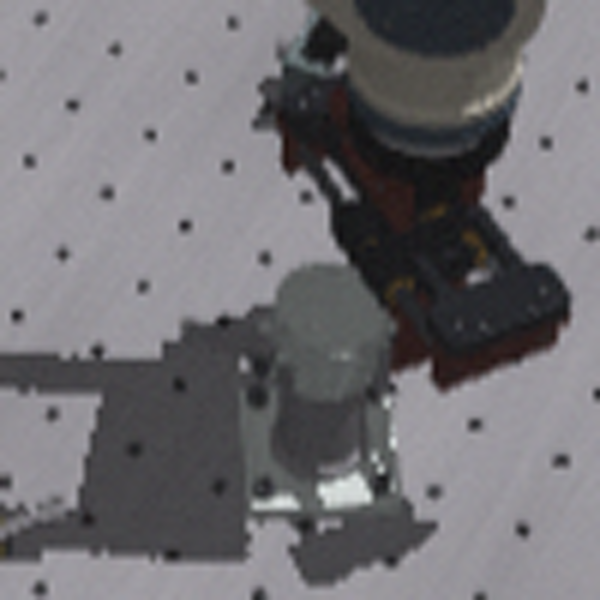

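Run:
```python
from h import *
c=np.array([.5865,.1915]);phi=np.radians(-35.5);q=quat(phi);u=np.array([-np.sin(phi),np.cos(phi)])
for R in(.044,.0435):
    r.movel([*(c+u*R),.0575],q,feed=.03); o=readout.observe();print(o["ft_force"]@np.r_[u,0],(o["tool_pos"][:2]-c)@u)
r.movel([*(c+u*.075),.06],q,feed=.1)
r.movel([*(c+u*.085),.2],q,feed=.2)
r.move_ptp([.46,-.12,.25],q)
A=snap("")
im=np.hstack([cv2.resize(A[n][v-32:v+32,w-32:w+32],(400,400),interpolation=cv2.INTER_CUBIC) for n,(w,v) in (("scene",(354,195)),("top",(236,238)))])
cv2.imwrite("pics/z5.png",im[:,:,::-1])
print(readout.observe()["t"])
```

```text
14.667821207834788 0.047683000044070015
16.18596949399826 0.047647612970105155
28.4417
```

View pics/z5.png

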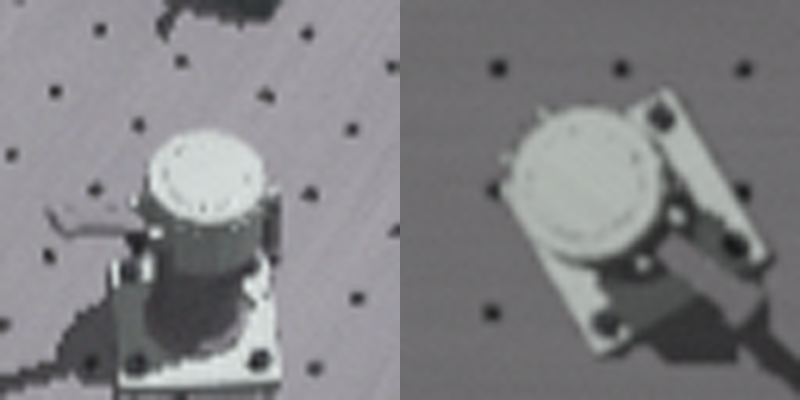

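The right-hand arm now hangs straight down at crop (270,230) left and has vanished from the top view. The other arm is still raised and the cap is still seated. Now the −u arm.

Run:
```python
from h import *
c=np.array([.5865,.1915]);phi=np.radians(-35.5);q=quat(phi);u=-np.array([-np.sin(phi),np.cos(phi)])
if swing(-1,c):
  for R in(.044,.043):
    r.movel([*(c+u*R),.0575],q,feed=.03); o=readout.observe();print(o["ft_force"]@np.r_[u,0],(o["tool_pos"][:2]-c)@u)
  r.movel([*(c+u*.075),.06],q,feed=.1)
  r.movel([*(c+u*.085),.2],q,feed=.2)
  r.move_ptp([.46,-.12,.25],q)
  A=snap("");np.savez("s6.npz",**A)
  im=np.hstack([cv2.resize(A[n][v-32:v+32,w-32:w+32],(400,400),interpolation=cv2.INTER_CUBIC) for n,(w,v) in (("scene",(354,195)),("top",(236,238)))])
  cv2.imwrite("pics/z6.png",im[:,:,::-1])
print(readout.observe()["t"])
```

```text
30.85 [0.071 0.14 ] F_u 0.4 Fz -0.0 |F| 0.5 act 0.0708 0.1403
31.3 [0.071 0.125] F_u 0.8 Fz 1.5 |F| 1.7 act 0.0713 0.1246
31.71 [0.071 0.112] F_u 1.6 Fz 1.3 |F| 2.7 act 0.071 0.1116
32.02 [0.071  0.1035] F_u 0.6 Fz 2.0 |F| 2.1 act 0.0709 0.1032
32.32 [0.0736 0.097 ] F_u -0.2 Fz 2.5 |F| 2.6 act 0.0738 0.0968
32.61 [0.0746 0.0901] F_u 1.6 Fz 2.9 |F| 3.3 act 0.0751 0.0896
32.91 [0.0742 0.0827] F_u -0.1 Fz 1.8 |F| 1.9 act 0.0745 0.0822
33.22 [0.0721 0.0752] F_u 0.4 Fz 1.4 |F| 1.7 act 0.0723 0.0748
33.52 [0.0684 0.0681] F_u 0.3 Fz 1.7 |F| 2.0 act 0.0683 0.0677
33.83 [0.0623 0.0631] F_u 0.2 Fz 2.0 |F| 2.0 act 0.0621 0.0629
34.14 [0.0553 0.0597] F_u 0.7 Fz 1.5 |F| 1.7 act 0.0551 0.0595
34.45 [0.0478 0.0576] F_u 0.5 Fz -0.3 |F| 0.8 act 0.0475 0.0574
34.7 [0.046  0.0575] F_u 4.8 Fz -0.3 |F| 4.9 act 0.0467 0.0572
34.95 [0.045  0.0575] F_u 7.9 Fz -0.5 |F| 8.3 act 0.0466 0.0571
11.668372774065238 0.046452260942230136
15.616911759856476 0.04632988605120355
37.8917
```

View pics/z6.png

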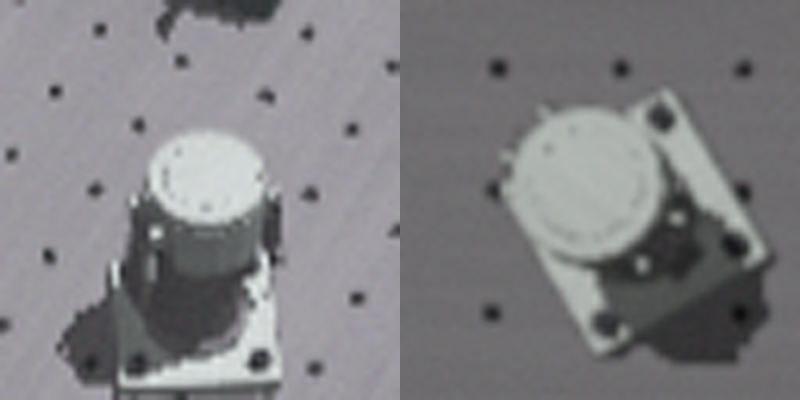

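Both arms hang down. The stop contacts at 47.7 and 46.3 mm sum to 94 mm, exactly both at their stops. I'll touch the roof lightly to check the height: fully home is 121 mm.

Run:
```python
from h import *
phi=np.radians(-35.5);q=quat(phi);u=np.array([-np.sin(phi),np.cos(phi)])
c=np.array([.5865,.1915])+.0007*u
r.move_ptp([*c,.16],q)
for d in(.012,-.012):
    r.movel([*(c+u*d),.135],q,feed=.1)
    s=r.movel([*(c+u*d),.117],q,feed=.015,until_force=5); o=readout.observe();print(d,s,o["tool_pos"],o["ft_force"])
    r.movel([*(c+u*d),.135],q,feed=.05)
r.movel([*c,.2],q,feed=.15)
r.move_ptp([.46,-.12,.25],q)
A=snap("")
for n in A: cv2.imwrite(f"pics/{n}7.png",A[n][:,:,::-1])
im=np.hstack([cv2.resize(A[n],(400,300),interpolation=cv2.INTER_AREA) for n in A]);cv2.imwrite("pics/all7.png",im[:,:,::-1])
B=cv2.imread("pics/top0.png")[:,:,::-1]
d=cv2.absdiff(A["top"],B).max(2)
for nm,(w,v) in dict(pos=(142,280),jar=(495,281),driver=(271,170),wafer=(369,178),small=(360,325),yellow=(299,297)).items(): print(nm,(d[v-20:v+20,w-20:w+20]>40).sum())
print(readout.observe()["t"])
```

```text
0.012 True [0.59384015 0.20192006 0.12161381] [-1.4775719   0.41847911  7.26550095]
-0.012 True [0.57992395 0.18231946 0.12158244] [-1.60103727 -0.31456144  6.85579805]
pos 0
jar 1
driver 0
wafer 0
small 592
yellow 0
44.5917
```

View pics/all7.png

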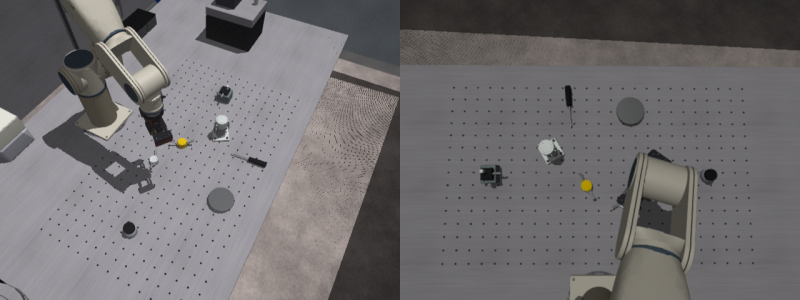

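The roof reads 121.6 mm on both sides, so it is level and home. The bystanders are unchanged; the only difference flagged, at the small cap, is the arm hiding it. Handing in.

```bash
python3 -c "
from h import *
r.sign_off();print(readout.observe()['t'])"
```

```text
the job is handed in; nothing more can be done
the job is handed in; nothing more can be done
```

The vacuum port is blanked off: the cap is home on the adaptor, both cam arms are fully down, and the job is handed in. My last clock reading was 44.6 s, against the 72 s limit. No verdict is reported, so this rests on my own checks.

- **Seating the cap:** I gripped the larger white cap by its bare sides and lowered it onto the adaptor, shifting about 1 mm when the bevel pushed back sideways. I pressed it to the hard stop with both arms raised: about 30 N, with the tool at the expected home height.
- **Swinging the arms:** I pushed the arms down one after the other with closed fingers, to about 16 N against each stop. The two contact positions add up to 94.0 mm, which is what two arms at their stops should give.
- **Final height and level:** Light touches on the roof read 121.6 mm on both sides, against 121 mm for fully home. The cap is therefore level along the hinge line and within about 0.6 mm of home.
- **Bystanders:** None of the four has moved in the top view, and the gripper was left clear at 0.25 m. The arm hid the small white cap in the final top view, so I could only see it in place in the scene view.
- **Disagreement:** The two cameras differed by about 2–3 mm in absolute position, by nearly the same amount for the cap and the adaptor. I used the mean and corrected by contact force.

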